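# Snap the bedside torch into its charging cradle

### The job

Put the torch back on its charger for the night: lay it over the cradle with its tail towards the contact post but short of the pin, and press it down gently until both spring clips snap around the barrel and it rests level on the saddles. Then slide it along in the clips until the pin is in its tail and the tail sits up against the post, and let go. Do not force it, the cradle cracks if the torch is rammed against it, and leave the hearing aid case and the little jar where they lie.

Things in the scene. Friction and masses are not known exactly. Their poses are not given: they have to be found in the camera images.
- torch_mid (a point): Bedside torch, plain aluminium, 198 mm long, about 110 g, lying level on the nightstand with its axis 15 mm up. This point is on its axis, at the place to grip: the smooth round barrel is 22 mm in diameter and runs from 80 mm behind to 62 mm ahead of it. Its x axis points along the torch to the lens. Roll about the axis does not matter.
- torch_front (a point): Point on the torch's axis 36 mm ahead of torch_mid, inside the barrel. The head, octagonal, 30 mm across flats and 40 mm long, with the lens, is from 62 to 102 mm ahead of torch_mid.
- torch_tail (a point): Centre of the torch's tail face, on the axis 96 mm behind torch_mid. The tail collar is octagonal, 30 mm across flats, 16 mm long, and hollow: its socket, 18 mm wide and 16 mm deep, takes the cradle's pin.
- cradle_mid (a point): White charging cradle fixed to the nightstand: on its base plate (10 mm thick, 74 mm wide), midway between two spring clips, which stand at 38 mm to +x and -x. This point is on the plate's top. A docked torch lies above it along the x axis, lens to +x, tail to the post at -x. Clips, saddles and post are set to a height that differs each time and is not measured: a seated barrel's axis is 32 to 50 mm above this point.
- cradle_nose (a point): Middle of the cradle's +x edge, on the plate's top, 63 mm ahead of cradle_mid. Each clip is 2 sprung steel fingers, 12 mm wide along x, over a rigid saddle: the barrel first rests on their lips (mouth 17 mm) some 16 mm above its seat; 8 to 15 N over both clips press it in. It then feels free until it bears on the saddles, which crack above 20 N each. Between the clips 64 mm is open, room for gripper fingers.
- cradle: The whole cradle, origin under cradle_mid. The post at -x has a brass face with a pin (8 mm thick, 9 mm long, towards +x) at the height of a seated barrel's axis. Its place is also set differently each time, not measured: the face is 100 to 108 mm to -x of cradle_mid. Going down with the tail 85 mm to -x of cradle_mid clears the pin. Sliding in the clips takes 1 to 10 N; the rigid face breaks above 25 N.
- aid_case: Bystander: blue plastic hearing aid case, 62 x 44 x 26 mm, origin at its underside.
- jar: Bystander: small amber glass cream jar, 42 mm diameter, 36 mm tall, origin at its underside. Other bystanders stand at the far edge and sides: a dish, a round mirror, a glass (100 mm tall), a book, an organiser, a clock, a tissue box, a lamp.

How it is judged:
On the way, in this order (a step that is already met when the one before it is completed fails the run):
1. the barrel is down in both clips, on both saddles, its tail still short of the post (contact force between torch and saddles_c0 above 0.2 N and contact force between torch and saddles_c1 above 0.2 N and y of torch_tail in the frame of cradle_mid between -0.004 and 0.004 m and y of torch_front in the frame of cradle_mid between -0.004 and 0.004 m and distance between torch_tail and post_c2 between 0.007 and 0.06 m), for 0.2 s.
2. the torch is slid home in the clips, its tail against the post's face (contact force between torch and saddles_c0 above 0.2 N and contact force between torch and saddles_c1 above 0.2 N and y of torch_tail in the frame of cradle_mid between -0.004 and 0.004 m and y of torch_front in the frame of cradle_mid between -0.004 and 0.004 m and distance between torch_tail and post_c2 below 0.0035 m), for 0.2 s.
At the end, for the whole second after the job is handed in: The torch lies in both clips, bearing on both saddles (over 0.2 N each), tail and front within 4 mm sideways of the cradle's middle line, its tail within 2.5 mm of the post's face, at rest and released (all of step 2 and linear speed of torch below 0.01 m/s and contact force between torch and the fingers below 0.05 N); the robot touches nothing.
It fails at once if the torch bears on a saddle with more than 20 N, or on the post with more than 25 N (contact force between torch and saddles_c0 above 20 N or contact force between torch and saddles_c1 above 20 N or contact force between torch and post_c0 above 25 N or contact force between torch and post_c1 above 25 N or contact force between torch and post_c2 above 25 N).
It fails at once if the hearing aid case or the jar is moved more than 20 mm (distance of any of aid_case, jar from where it was at the start of the episode above 0.02 m).
It also fails if it takes over 72 s, if anything falls off the work surface, if the arm or the gripper's body presses on something with over 40 N, if the wrist force passes 120 N, or if a joint passes its speed limit or range.

### The arm

A 6-joint arm with a two-finger parallel gripper is mounted at the origin on the work surface. World frame = base frame: x ahead of the robot, y to its left, z up, the work surface at z = 0. Lengths are in m, angles in rad, forces in N, time in s.
With the tool pointing down it reaches from about 0.3 to 0.775 m from the base axis. Payload 14.6 kg.
Tool frame: the origin (TCP) lies at the very end of the fingers, on their centre line; the grasp point (between the pads) lies 19 mm behind it; z points along the fingers, y is the line along which they close (so a half turn about z gives the same grasp; the last joint's range is limited). The gripper opens to 94 mm and grips with 3 to 60 N. Pads are 16 mm wide; open, the fingers measure 119 mm over their backs; the gripper's body (75 mm by 177 mm) begins 78 mm behind the grasp point.
Start: joints at [-1.226, 0.3, 1.521, -0, 1.321, -0.067], TCP at [0.22, -0.504, 0.205] pointing down, gripper open.
Joint ranges: [-3.03, 3.03], [-0.79, 2.21], [0.23, 2.52], [-1.04, 4.18], [0, 3.07], [-2.55, 2.55]. Speed limits (rad/s): [2.22, 2.22, 2.57, 3.14, 3.14, 3.14].

### API

Orientations are given as [roll, pitch, yaw] about the fixed x, y, z axes, in that order (R = Rz(yaw) Ry(pitch) Rx(roll)).
In Python, from station import ctrl gives the robot as it stands.
- The arm moves only by the shell command python3 -m pendant 'ROWS' [OPENING] [FORCE]. ROWS is JSON, a list of rows, each a list of 2 entries, a list of its own where there are three numbers: the shift along the world's x, y, z in cm, then the turn about the world's z in rad. A call has 1 to 20 rows; each row shifts and turns the commanded pose from where the row before left it; what a row does not reach is not made up. A row lasts 1/12 s, in which the tool goes at most 41.7 mm and 7.16 degrees, less where a joint would pass 70% of its speed; a pose out of reach is approached as far as the arm can. A call is refused whole if a number of a shift passes 4.17 or a number of a turn 0.125, either way. A call with a gripper value outside its range is refused whole. OPENING is the opening, from 0 (shut) to 1 (fully open), set as the call begins (- or left out, the last holds). The fingers move at their own pace and stop on an object; FORCE is the grip in N (left out, the last holds). Time passes only in rows, so rows that do not move let the fingers close. It gives the time, the measured TCP pose, the force, the opening and the grip force at its end, in the units of the state.
- ctrl.get_obs(): the state, without advancing time (a new reading comes with each control period).
- ctrl.camera(name): name is "scene" or "top"; returns a dict with "color" (480x640x3 uint8, red, green, blue), "intrinsics" (3x3 intrinsics, pixels), "k1" (the pictures are not rectified: a ray, as slopes to the right and down, at radius r is drawn at 1 + k1 r^2 times it, then the intrinsics apply), "camera_from_world" (4x4, takes a point from world to camera coordinates). Camera axes: x right, y down, z forward; pixel columns grow to the right and rows downward; lengths in m; the calibration is good to about 2 mm. A picture is of the moment at which its call begins. There is no depth.
- ctrl.hand_in(): hands the job in; it is judged then, once.
The state is a dict: "time_s": time; "qpos": joint angles; "joint_vel": joint speeds; "tau": joint torques, N m; "ee_pos": TCP position; "eef_rot": TCP orientation; "force": force on the tool from outside, world axes, zero at the start; "moment": the same for the moment, N m; "grip_width": finger opening in m; "grip_force": force on a finger pad.
Only numpy, scipy, OpenCV 4.12 (cv2) and the standard library are available. Lean on these libraries where they do the work, as an engineer would, in place of code of your own. Each camera call takes 0.05 s, during which the arm holds its last target. There are 200 camera calls.

## Working session

There is one attempt and no reset: what is moved stays moved. The work goes in short steps, Python scripts to look and compute and a shell command to move; the robot and the scene stay as the last step left them, time stands still between calls to the robot, and variables do not carry over. Pictures are saved under pics/ and viewed, at most 10 in all, crops included, and the job is handed in when it is done.

```bash
mkdir -p pics; ls
python3 - <<'E'
from station import ctrl
import cv2,numpy as np
for n in ("top","scene"):
    c=ctrl.camera(n); cv2.imwrite(f"pics/{n}0.png",c["color"][:,:,::-1]); np.savez(f"{n}0.npz",**c)
    print(n,c["intrinsics"].tolist(),c["k1"],np.round(c["camera_from_world"],4).tolist())
o=ctrl.get_obs();print(o["ee_pos"],o["eef_rot"],o["force"],o["time_s"])
E
```

```text
pics
top [[451.73797622727994, 0.0, 318.23355985014064], [0.0, 451.73797622727994, 240.72832384597828], [0.0, 0.0, 1.0]] -0.08948446656762775 [[-0.0292, -0.9995, -0.01, 0.014], [-0.995, 0.03, -0.095, 0.5516], [0.0953, 0.0072, -0.9954, 0.6998], [0.0, 0.0, 0.0, 1.0]]
scene [[509.74630998182334, 0.0, 325.75530941654574], [0.0, 509.74630998182334, 234.3023140436037], [0.0, 0.0, 1.0]] -0.08536339553491347 [[0.8522, 0.5232, -0.0042, -0.4834], [0.4196, -0.6883, -0.5918, -0.185], [-0.3125, 0.5026, -0.8061, 0.9403], [0.0, 0.0, 0.0, 1.0]]
[ 0.22004713 -0.50379106  0.2049533 ] [-3.14051196e+00 -6.69035650e-05  4.11785112e-01] [-0.93078064  0.40571444  1.34821176] 0.1
```

View pics/top0.png

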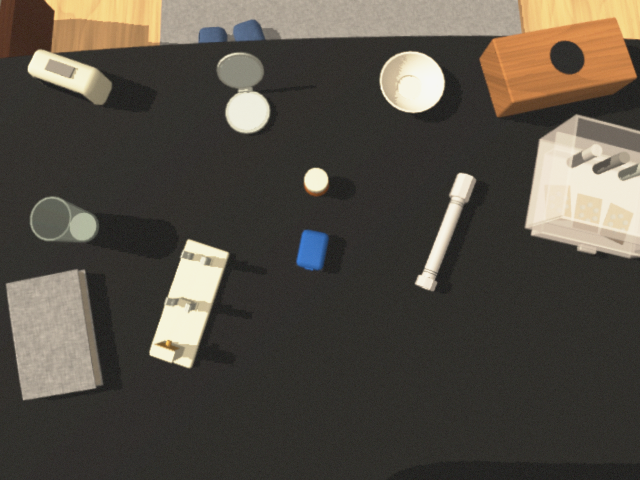

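View pics/scene0.png

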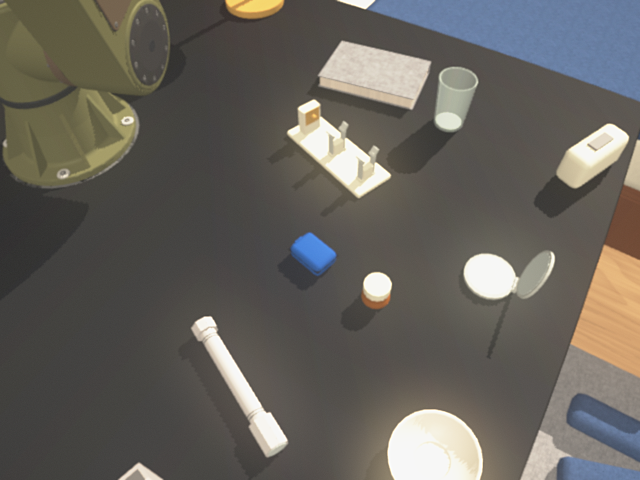

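The top view shows the torch from tail (427,290) to head (465,175). The cradle's post is at (170,350) and its nose at (207,245). The jar is at (316,182) and the case at (313,250). The scene view agrees.

```bash
cat > h.py <<'E'
import cv2,numpy as np
def rays(c,px):
    K=c["intrinsics"];T=c["camera_from_world"]
    n=cv2.undistortPoints(np.float64(px).reshape(-1,1,2),K,np.array([float(c["k1"]),0,0,0,0]))[:,0] 
    d=np.c_[n,np.ones(len(n))]@T[:3,:3]
    return -T[:3,:3].T@T[:3,3],d
def onplane(c,px,z):
    o,d=rays(c,px); s=(z-o[2])/d[:,2]; return (o+d*s[:,None])[:,:2]
def comp(c,seed,lo=110):
    m=(c["color"].min(2)>lo).astype(np.uint8)
    n,l=cv2.connectedComponents(m); w=l[seed[1]-4:seed[1]+5,seed[0]-4:seed[0]+5]; w=w[w>0]
    return (l==np.bincount(w).argmax()).astype(np.uint8)
def proj(c,p):
    T=c["camera_from_world"]
    return cv2.projectPoints(np.float64(p).reshape(-1,1,3),cv2.Rodrigues(T[:3,:3])[0],T[:3,3],c["intrinsics"],np.array([float(c["k1"]),0,0,0,0]))[0][:,0]
def cnt(m): return max(cv2.findContours(m,0,1)[0],key=cv2.contourArea)[:,0]
E
python3 - <<'E'
from h import *
for n,ts,cs in (("top",(440,245),(190,320)),("scene",(230,375),(345,170))):
    c=np.load(n+"0.npz")
    for lo in (70,110):
        p=onplane(c,cnt(comp(c,ts,lo)),.015)
        (q,s,a)=cv2.minAreaRect(p.astype(np.float32)*1000)
        b=cv2.boxPoints((q,s,a)); print(n,lo,"torch",np.round(q,1),np.round(s,1),a)
    m=comp(c,cs,90); p=onplane(c,cnt(m),.010).astype(np.float32)*1000
    r=cv2.minAreaRect(p);print("cradle",r); print(np.round(cv2.boxPoints(r),1).tolist())
    ap=cv2.approxPolyDP(cnt(m),3,True)[:,0]; print(np.c_[ap,np.round(onplane(c,ap,.01)*1000)].tolist())
    x=c["color"]; 
    if n=="top": cr=x[230:380,140:240]
    else: cr=x[85:205,270:400]
    cr=cv2.resize(cr,None,fx=4,fy=4,interpolation=cv2.INTER_CUBIC)
    cv2.imwrite(f"pics/{n}crop.png",cr[:,:,::-1])
E
```

```text
top 70 torch [ 564.3 -212.5] [ 34.5 206.9] 65.87187194824219
top 110 torch [ 564.5 -212.5] [ 32.8 204.7] 65.76227569580078
cradle ((456.8895568847656, 214.88287353515625), (77.28124237060547, 202.3460693359375), 70.53024291992188)
[[348.6000061035156, 212.1999969482422], [539.4000244140625, 144.6999969482422], [565.2000122070312, 217.60000610351562], [374.3999938964844, 285.0]]
[[190.0, 239.0, 563.0, 211.0], [182.0, 250.0, 545.0, 224.0], [149.0, 350.0, 382.0, 281.0], [152.0, 356.0, 372.0, 276.0], [186.0, 367.0, 353.0, 219.0], [192.0, 364.0, 358.0, 209.0], [228.0, 256.0, 533.0, 147.0], [226.0, 251.0, 541.0, 150.0]]
scene 70 torch [603.6 363. ] [ 708.  1332.2] 10.545784950256348
scene 110 torch [ 561.3 -211. ] [ 32.6 212.1] 65.85249328613281
cradle ((445.21258544921875, 230.02142333984375), (107.0580825805664, 248.0010528564453), 70.44207763671875)
[[310.3999938964844, 221.10000610351562], [544.0999755859375, 138.10000610351562], [580.0, 239.0], [346.29998779296875, 322.0]]
[[297.0, 107.0, 332.0, 278.0], [298.0, 124.0, 360.0, 239.0], [286.0, 133.0, 355.0, 207.0], [356.0, 197.0, 539.0, 140.0], [390.0, 178.0, 568.0, 207.0], [391.0, 174.0, 565.0, 216.0], [376.0, 161.0, 529.0, 230.0], [379.0, 148.0, 518.0, 261.0], [372.0, 145.0, 504.0, 261.0], [366.0, 153.0, 504.0, 238.0], [346.0, 136.0, 453.0, 257.0], [348.0, 123.0, 438.0, 289.0], [343.0, 120.0, 426.0, 292.0], [337.0, 129.0, 429.0, 265.0], [320.0, 115.0, 382.0, 281.0], [320.0, 103.0, 363.0, 311.0], [315.0, 99.0, 349.0, 316.0]]
```

View pics/topcrop.png

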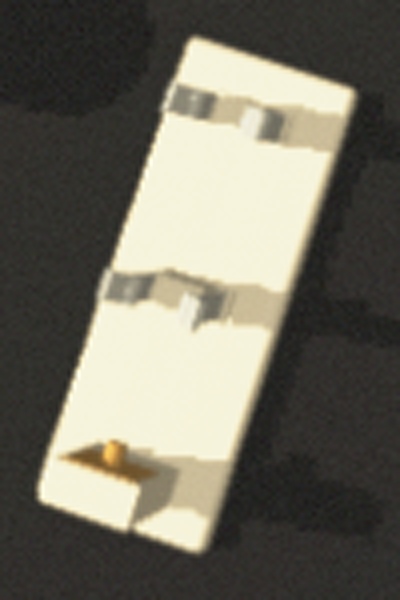

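View pics/scenecrop.png

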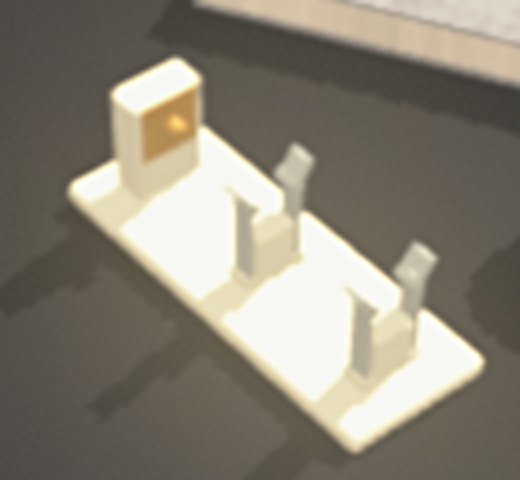

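The crops show the plate corners, and the brass pin at top (168,343) and scene (314,116). I'll triangulate from these.

Run:
```python
from h import *
t=np.load("top0.npz");s=np.load("scene0.npz")
def tri(a,b):
    o1,d1=rays(t,[a]);o2,d2=rays(s,[b]);d1=d1[0]/np.linalg.norm(d1[0]);d2=d2[0]/np.linalg.norm(d2[0])
    k=np.linalg.lstsq(np.c_[d1,-d2],o2-o1,rcond=None)[0];p,q=o1+k[0]*d1,o2+k[1]*d2
    return (p+q)/2,np.linalg.norm(p-q)
T=lambda x,y:(140+x/4-.4,230+y/4-.4)
S=lambda x,y:(270+x/4-.4,85+y/4-.4)
ct=onplane(t,[T(190,36),T(356,92),T(205,554),T(38,497)],.01);cs=onplane(s,[S(484,360),S(355,450),S(70,188)],.01)
print(np.round(ct*1000,1).tolist(),np.round(cs*1000,1).tolist())
nose=(ct[:2].mean(0)+cs[:2].mean(0))/2
print("nose",ct[:2].mean(0),cs[:2].mean(0))
v=[ct[1]-ct[2],ct[0]-ct[3],cs[1]-cs[2]];h=[np.arctan2(a[1],a[0]) for a in v];print("head",h,[np.linalg.norm(a) for a in v])
h=np.mean(h);u=np.array([np.cos(h),np.sin(h)]);n=np.array([-u[1],u[0]]);mid=nose-.063*u;print("mid",mid,h)
def loc(p): d=p[:2]-mid; return np.round([d@u*1000,d@n*1000,p[2]*1000-10],1)
for nm,a,b in (("pin",T(113,450),S(178,124)),("postL",T(58,457),S(200,82))):
    p,e=tri(a,b);print(nm,loc(p),e)
for c,seed in ((t,(440,245)),(s,(230,375))):
    m=comp(c,seed,110);ys,xs=np.nonzero(m);p=onplane(c,np.c_[xs,ys],.015)
    q=p.mean(0);w=np.linalg.svd(p-q,full_matrices=False)[2][0];w*=np.sign(w[0]);k=(p-q)@w
    # barrel only, for axis
    b=np.abs(k+.003)<.055; q2=p[b].mean(0);w2=np.linalg.svd(p[b]-q2,full_matrices=False)[2][0];w2*=np.sign(w2[0]);k=(p-q2)@w2
    print("torch tail",q2+k.min()*w2,"lens",q2+k.max()*w2,np.arctan2(w2[1],w2[0]),"mid from tail",q2+(k.min()+.096)*w2,"len",np.ptp(k))
```

```text
[[563.5, 215.5], [538.2, 146.1], [351.4, 211.2], [375.3, 280.8]] [[565.0, 214.3], [542.8, 142.0], [354.7, 211.4]]
nose [0.55084965 0.18080328] [0.55388925 0.17813466]
head [np.float64(-0.3354421616512196), np.float64(-0.333612821218587), np.float64(-0.35365222912388894)] [np.float64(0.19785743008046214), np.float64(0.19922408255961724), np.float64(0.20054504806152845)]
mid [0.49299489 0.20053225] -0.3409024039978985
pin [-100.3    1.2   39.9] 0.00026603996869551484
postL [-107.2   18.5   49.8] 0.0014761058125490392
torch tail [ 0.47091401 -0.17111791] lens [ 0.65837063 -0.253306  ] -0.4131973835749037 mid from tail [ 0.55883481 -0.20966572] len 0.20468235161265105
torch tail [ 0.46434537 -0.16798013] lens [ 0.65809434 -0.25436875] -0.41942171630752195 mid from tail [ 0.55202453 -0.20707444] len 0.21213593880661696
```

```bash
python3 -m pendant '[[[1.8,1.55,0],0.122],[[1.8,1.55,0],0.122],[[1.8,1.55,0],0.122],[[1.8,1.55,0],0.122],[[1.8,1.55,0],0.122],[[1.8,1.55,0],0.122],[[1.8,1.55,0],0.122],[[1.8,1.55,0],0.122],[[1.8,1.55,0],0.122],[[1.8,1.55,0],0.122],[[1.8,1.55,0],0.122],[[1.8,1.55,0],0.122],[[1.8,1.55,0],0.122],[[1.8,1.55,0],0.122],[[1.8,1.55,0],0.122],[[1.8,1.55,0],0.122],[[1.8,1.55,0],0.122],[[1.8,1.55,0],0.122],[[1.6,1.5,0],0.119]]' 1 20; python3 -m pendant '[[[0,0,0],0],[[0,0,0],0]]'
```

```text
time_s: 1.68
ee_pos: [0.561, -0.209, 0.205]
eef_rot: [3.142, -0.001, 2.733]
force: [0.1, 0.2, -0.8]
grip_width: 0.0941
grip_force: 0.0
time_s: 1.85
ee_pos: [0.5603, -0.2094, 0.2048]
eef_rot: [-3.142, -0.001, 2.727]
force: [0.4, -1.3, 0.6]
grip_width: 0.0942
grip_force: 0.0
```

```bash
python3 -m pendant '[[[0,0,-3.5],0],[[0,0,-3.5],0],[[0,0,-3.5],0],[[0,0,-3.5],0],[[0,0,-3],0],[[0,0,-2],0],[[0,0,-0.7],0],[[0,0,-0.4],0],[[0,0,0],0],[[0,0,0],0]]'; python3 -m pendant '[[[0,0,0],0],[[0,0,0],0],[[0,0,0],0],[[0,0,0],0],[[0,0,0],0],[[0,0,0],0],[[0,0,0],0],[[0,0,0],0]]' 0 25
```

```text
time_s: 2.68
ee_pos: [0.5606, -0.2106, 0.0059]
eef_rot: [-3.142, 0.002, 2.726]
force: [0.0, -1.0, -0.3]
grip_width: 0.094
grip_force: 0.0
time_s: 3.35
ee_pos: [0.5601, -0.21, 0.0044]
eef_rot: [-3.142, -0.0, 2.727]
force: [-0.1, 0.6, -0.3]
grip_width: 0.0441
grip_force: 0.0
```

```bash
python3 -m pendant '[[[0,0,-0.2],0],[[0,0,0],0],[[0,0,0],0],[[0,0,0],0],[[0,0,0],0],[[0,0,0],0],[[0,0,0],0],[[0,0,0],0]]' 0 25; python3 -m pendant '[[[0,0,1],0],[[0,0,2],0],[[0,0,3],0],[[0,0,3],0],[[0,0,3],0],[[0,0,2],0],[[0,0,1],0],[[0,0,0],0],[[0,0,0],0]]'
```

```text
time_s: 4.02
ee_pos: [0.5601, -0.21, 0.0024]
eef_rot: [-3.142, -0.0, 2.727]
force: [0.0, -0.0, -0.6]
grip_width: 0.0212
grip_force: 25.0
time_s: 4.77
ee_pos: [0.5599, -0.2099, 0.1519]
eef_rot: [3.142, -0.0, 2.727]
force: [0.3, 0.1, -1.6]
grip_width: 0.021
grip_force: 25.0
```

```bash
python3 -m pendant '[[[-0.2,1.5,0],0.006],[[-0.5,3,0],0.006],[[-0.5,3.4,0],0.006],[[-0.5,3.4,0],0.006],[[-0.5,3.4,0],0.006],[[-0.5,3.4,0],0.006],[[-0.5,3.4,0],0.006],[[-0.5,3.4,0],0.006],[[-0.5,3.4,0],0.006],[[-0.5,3.4,0],0.006],[[-0.5,3.4,0],0.006],[[-0.5,3,0],0.005],[[-0.35,2,0],0.005],[[-0.1,1,0],0],[[0,0,0],0],[[0,0,0],0]]'
python3 - <<'E'
from station import ctrl
from h import *
for n in ("top","scene"):
    c=ctrl.camera(n); cv2.imwrite(f"pics/{n}1.png",c["color"][:,:,::-1]); np.savez(f"{n}1.npz",**c)
a,b=cv2.imread("pics/top1.png")[150:400,100:350],cv2.imread("pics/scene1.png")[0:250,240:490]
cv2.imwrite("pics/both1.png",cv2.resize(np.hstack([a,b]),None,fx=1.6,fy=1.6,interpolation=cv2.INTER_CUBIC))
E
```

```text
time_s: 6.1
ee_pos: [0.4982, 0.2007, 0.1516]
eef_rot: [-3.141, -0.001, 2.803]
force: [-0.3, -0.4, -0.9]
grip_width: 0.0212
grip_force: 25.0
```

View pics/both1.png

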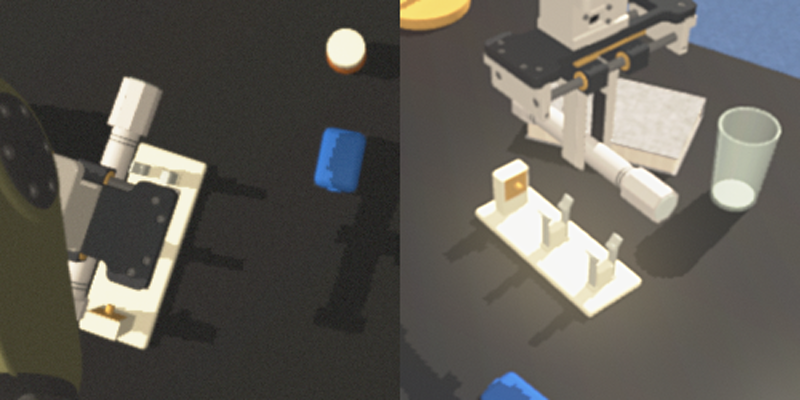

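Both views show the torch level in the grip, with its head at top about (188,213) and the lens face in scene about (407,127). I'll check this against the TCP, which gives the grip offset and the camera bias.

Run:
```python
from h import *
tcp=np.array([.4982,.2007]);h=2.803-np.pi;u=np.array([np.cos(h),np.sin(h)]);n=np.array([-u[1],u[0]])
for nm,box in (("top",(174,196,202,236)),("scene",(370,100,412,140))):
    c=np.load(nm+"1.npz");x0,y0,x1,y1=box
    m=np.zeros((480,640),np.uint8);m[y0:y1,x0:x1]=(c["color"].min(2)>90)[y0:y1,x0:x1]
    ys,xs=np.nonzero(m);p=onplane(c,np.c_[xs,ys],.1642)-tcp
    a,b=p@u*1000,p@n*1000
    for k in range(50,116,6):
        s=(a>k)&(a<=k+6)
        if s.sum(): print(nm,k,s.sum(),"lat",b[s].min().round(1),b[s].max().round(1))
    print("amax",np.sort(a)[-5:].round(1))
    # expected pixels of lens centre/ tcp axis
    for L in (98,102,106):print(L,proj(c,np.r_[tcp+u*L/1000,.1642]).round(1))
```

```text
top 50 2 lat 3.3 4.6
top 56 49 lat -11.7 6.8
top 62 82 lat -16.3 9.0
top 68 90 lat -16.3 10.8
top 74 101 lat -16.7 13.1
top 80 107 lat -16.6 15.3
top 86 113 lat -17.0 17.6
top 92 116 lat -16.9 18.1
top 98 112 lat -16.8 17.7
top 104 18 lat -8.2 14.7
amax [105.2 105.2 105.3 105.6 105.6]
98 [[187.8 205.6]]
102 [[188.7 202.7]]
106 [[189.7 199.9]]
scene 50 103 lat -16.0 40.5
scene 56 118 lat -28.6 47.4
scene 62 135 lat -32.8 50.8
scene 68 135 lat -38.3 46.0
scene 74 135 lat -43.8 39.6
scene 80 137 lat -49.2 23.0
scene 86 148 lat -51.9 23.3
scene 92 126 lat -45.5 22.5
scene 98 104 lat -39.1 16.5
scene 104 74 lat -31.7 10.5
scene 110 47 lat -22.1 4.7
amax [115.2 115.3 115.6 115.9 116.1]
98 [[402.5 126.8]]
102 [[404.5 128.3]]
106 [[406.5 129.9]]
```

```bash
python3 -m pendant '[[[0.2,-0.15,0],0],[[0.2,-0.15,0],0.001],[[0,0,-1.5],0],[[0,0,-2],0],[[0,0,-2],0],[[0,0,-1],0],[[0,0,-0.5],0],[[0,0,0],0],[[0,0,0],0],[[0,0,0],0]]'
python3 - <<'E'
from station import ctrl
from h import *
for n in ("top","scene"):
    c=ctrl.camera(n); cv2.imwrite(f"pics/{n}2.png",c["color"][:,:,::-1])
a,b=cv2.imread("pics/top2.png")[200:400,120:320],cv2.imread("pics/scene2.png")[50:250,240:440]
cv2.imwrite("pics/both2.png",cv2.resize(np.hstack([a,b]),None,fx=2,fy=2,interpolation=cv2.INTER_CUBIC))
E
```

```text
time_s: 7.03
ee_pos: [0.5032, 0.1981, 0.0835]
eef_rot: [3.141, 0.001, 2.804]
force: [-1.0, -0.2, -0.8]
grip_width: 0.0215
grip_force: 25.0
```

View pics/both2.png

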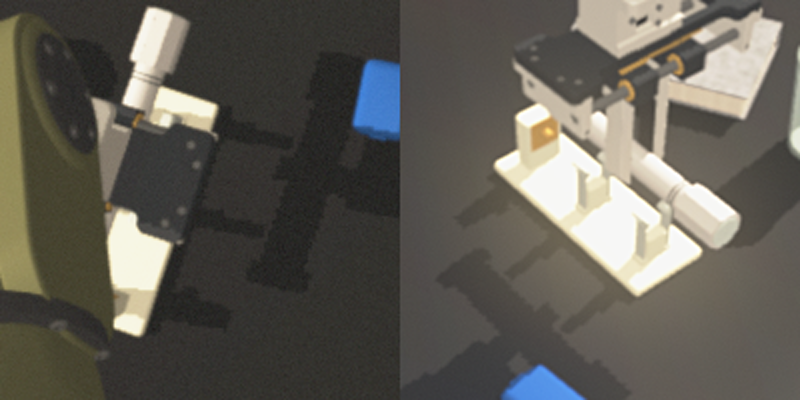

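Torch sits over the cradle between post and nose, lined up in both views. Next I'll go down and watch the force.

```bash
python3 -m pendant '[[[-0.07,-0.04,-0.5],0],[[0,0,-0.5],0],[[0,0,-0.4],0],[[0,0,-0.2],0],[[0,0,0],0],[[0,0,0],0]]'
for i in 1; do python3 -m pendant '[[[0,0,-0.1],0],[[0,0,-0.1],0],[[0,0,-0.1],0],[[0,0,0],0]]'; python3 -m pendant '[[[0,0,-0.1],0],[[0,0,-0.1],0],[[0,0,-0.1],0],[[0,0,0],0]]'; done
```

```text
time_s: 7.63
ee_pos: [0.5019, 0.1976, 0.0663]
eef_rot: [-3.141, -0.0, 2.804]
force: [0.2, 0.3, -0.5]
grip_width: 0.0213
grip_force: 25.0
time_s: 7.97
ee_pos: [0.5019, 0.1976, 0.0633]
eef_rot: [-3.141, -0.0, 2.804]
force: [-0.7, 0.4, -1.2]
grip_width: 0.0214
grip_force: 25.0
time_s: 8.3
ee_pos: [0.5018, 0.1975, 0.0602]
eef_rot: [-3.141, -0.0, 2.804]
force: [-0.2, 0.6, -0.3]
grip_width: 0.0211
grip_force: 25.0
```

```bash
for i in 1; do python3 -m pendant '[[[0,0,-0.1],0],[[0,0,-0.1],0],[[0,0,0],0]]'; python3 -m pendant '[[[0,0,-0.1],0],[[0,0,-0.1],0],[[0,0,0],0]]';python3 -m pendant '[[[0,0,-0.1],0],[[0,0,-0.1],0],[[0,0,0],0]]'; done | grep -E 'ee_pos|force: \['
```

```text
ee_pos: [0.5018, 0.1976, 0.0582]
force: [-1.0, -0.2, -0.9]
ee_pos: [0.5018, 0.1976, 0.0562]
force: [0.4, 0.7, -0.9]
ee_pos: [0.5019, 0.1975, 0.0542]
force: [-0.1, 0.8, -0.7]
```

```bash
for i in 1; do python3 -m pendant '[[[0,0,-0.1],0],[[0,0,-0.1],0],[[0,0,0],0]]'; python3 -m pendant '[[[0,0,-0.1],0],[[0,0,-0.1],0],[[0,0,0],0]]';python3 -m pendant '[[[0,0,-0.1],0],[[0,0,-0.1],0],[[0,0,0],0]]'; done | grep -E 'ee_pos|force: \['
```

```text
ee_pos: [0.5019, 0.1975, 0.0522]
force: [-0.8, 0.4, -1.8]
ee_pos: [0.5019, 0.1976, 0.0503]
force: [-0.3, -0.4, -0.5]
ee_pos: [0.5024, 0.1978, 0.049]
force: [0.1, 0.4, 4.7]
```

```bash
for i in 1; do python3 -m pendant '[[[0,0,-0.1],0],[[0,0,0],0]]'; python3 -m pendant '[[[0,0,-0.1],0],[[0,0,0],0]]';python3 -m pendant '[[[0,0,-0.1],0],[[0,0,0],0]]'; done | grep -E 'ee_pos|eef|force: \['
```

```text
ee_pos: [0.5026, 0.1979, 0.0483]
eef_rot: [3.14, 0.001, 2.804]
force: [-0.1, 0.4, 7.5]
ee_pos: [0.5027, 0.1979, 0.0474]
eef_rot: [3.14, 0.002, 2.804]
force: [0.9, -0.8, 8.1]
ee_pos: [0.5029, 0.1978, 0.0465]
eef_rot: [3.14, 0.002, 2.804]
force: [0.8, -0.1, 8.5]
```

```bash
for i in 1; do python3 -m pendant '[[[0,0,-0.1],0],[[0,0,0],0]]'; python3 -m pendant '[[[0,0,-0.1],0],[[0,0,0],0]]';python3 -m pendant '[[[0,0,-0.1],0],[[0,0,0],0]]';python3 -m pendant '[[[0,0,-0.1],0],[[0,0,0],0]]'; done | grep -E 'ee_pos|eef|force: \['
```

```text
ee_pos: [0.5029, 0.1978, 0.0455]
eef_rot: [3.14, 0.002, 2.804]
force: [-0.2, 0.1, 7.1]
ee_pos: [0.5028, 0.1978, 0.0444]
eef_rot: [3.14, 0.002, 2.804]
force: [0.5, 0.4, 6.9]
ee_pos: [0.5028, 0.1978, 0.0433]
eef_rot: [3.14, 0.002, 2.804]
force: [0.9, -0.2, 6.8]
ee_pos: [0.5026, 0.1977, 0.0421]
eef_rot: [3.141, 0.002, 2.804]
force: [1.8, -0.4, 4.8]
```

```bash
for i in 1; do python3 -m pendant '[[[0,0,-0.1],0],[[0,0,0],0]]'; python3 -m pendant '[[[0,0,-0.1],0],[[0,0,0],0]]';python3 -m pendant '[[[0,0,-0.1],0],[[0,0,0],0]]';python3 -m pendant '[[[0,0,-0.1],0],[[0,0,0],0]]'; done | grep -E 'ee_pos|eef|force: \['
```

```text
ee_pos: [0.5025, 0.1977, 0.0409]
eef_rot: [3.141, 0.001, 2.804]
force: [0.6, -0.6, 3.8]
ee_pos: [0.5022, 0.1976, 0.0396]
eef_rot: [3.141, 0.001, 2.804]
force: [2.0, 0.6, 3.3]
ee_pos: [0.5019, 0.1976, 0.0382]
eef_rot: [-3.142, -0.0, 2.804]
force: [1.7, 1.2, 3.0]
ee_pos: [0.5017, 0.1976, 0.0371]
eef_rot: [-3.141, -0.0, 2.804]
force: [1.3, 0.6, 0.4]
```

Snapped through; the saddles should be about 3–4 mm further down.

```bash
for i in 1; do python3 -m pendant '[[[0,0,-0.1],0],[[0,0,0],0]]'; python3 -m pendant '[[[0,0,-0.1],0],[[0,0,0],0]]';python3 -m pendant '[[[0,0,-0.05],0],[[0,0,0],0]]';python3 -m pendant '[[[0,0,-0.05],0],[[0,0,0],0]]'; done | grep -E 'ee_pos|eef|force: \['
```

```text
ee_pos: [0.5017, 0.1975, 0.0361]
eef_rot: [-3.141, -0.001, 2.804]
force: [1.2, 2.0, -1.5]
ee_pos: [0.5017, 0.1975, 0.0351]
eef_rot: [-3.141, -0.001, 2.804]
force: [1.6, 1.3, -2.3]
ee_pos: [0.5017, 0.1976, 0.0347]
eef_rot: [-3.141, -0.0, 2.804]
force: [0.6, 1.2, -1.9]
ee_pos: [0.5018, 0.1976, 0.0343]
eef_rot: [-3.141, -0.0, 2.804]
force: [0.7, 1.6, -2.1]
```

```bash
for i in 1; do python3 -m pendant '[[[0,0,-0.05],0],[[0,0,0],0]]'; python3 -m pendant '[[[0,0,-0.05],0],[[0,0,0],0]]';python3 -m pendant '[[[0,0,-0.05],0],[[0,0,0],0]]'; done | grep -E 'ee_pos|eef|force: \['
```

```text
ee_pos: [0.5019, 0.1976, 0.0339]
eef_rot: [3.142, -0.0, 2.804]
force: [0.4, 1.4, -1.1]
ee_pos: [0.502, 0.1976, 0.0334]
eef_rot: [3.141, 0.0, 2.804]
force: [0.3, 2.9, -1.5]
ee_pos: [0.502, 0.1977, 0.0332]
eef_rot: [3.141, 0.0, 2.804]
force: [-1.4, 0.8, 3.0]
```

```bash
for i in 1; do python3 -m pendant '[[[0,0,-0.05],0],[[0,0,0],0],[[0,0,0],0]]'; python3 -m pendant '[[[0,0,-0.03],0],[[0,0,0],0],[[0,0,0],0]]'; done | grep -E 'ee_pos|eef|force: \['; python3 -c "
from station import ctrl;print(ctrl.get_obs()['moment'])"
```

```text
ee_pos: [0.5021, 0.1977, 0.0331]
eef_rot: [3.141, 0.0, 2.804]
force: [-2.6, 1.3, 8.2]
ee_pos: [0.5021, 0.1977, 0.033]
eef_rot: [3.141, 0.0, 2.804]
force: [-3.6, 0.3, 11.2]
[ 0.0940841   0.60128888 -0.06663237]
```

Step 1 should be met: about 11 N shared over both saddles, with no tilting moment. Next I'll slide along (-0.944, +0.331).

```bash
for i in 1; do python3 -m pendant '[[[0,0,0],0],[[0,0,0],0],[[0,0,0],0]]';python3 -m pendant '[[[-0.094,0.033,0.02],0],[[-0.094,0.033,0],0],[[0,0,0],0]]'; python3 -m pendant '[[[-0.094,0.033,0],0],[[-0.094,0.033,0],0],[[0,0,0],0]]'; python3 -m pendant '[[[-0.094,0.033,0],0],[[-0.094,0.033,0],0],[[0,0,0],0]]'; done | grep -E 'ee_pos|eef|force: \['
```

```text
ee_pos: [0.5021, 0.1977, 0.033]
eef_rot: [3.141, 0.0, 2.804]
force: [-3.6, 1.6, 10.8]
ee_pos: [0.5011, 0.1983, 0.0331]
eef_rot: [3.14, 0.003, 2.804]
force: [4.8, -0.3, 5.3]
ee_pos: [0.4994, 0.1989, 0.0331]
eef_rot: [3.14, 0.003, 2.804]
force: [5.4, -0.3, 4.2]
ee_pos: [0.4975, 0.1996, 0.0331]
eef_rot: [3.14, 0.003, 2.804]
force: [5.8, 0.0, 4.7]
```

```bash
for i in 1; do python3 -m pendant '[[[-0.094,0.033,0],0],[[-0.094,0.033,0],0],[[0,0,0],0]]'; python3 -m pendant '[[[-0.094,0.033,0],0],[[-0.094,0.033,0],0],[[0,0,0],0]]';  python3 -m pendant '[[[-0.094,0.033,0],0],[[0,0,0],0]]'; python3 -m pendant '[[[-0.094,0.033,0],0],[[0,0,0],0]]'; done | grep -E 'ee_pos|force: \['
```

```text
ee_pos: [0.4956, 0.2002, 0.0331]
force: [4.4, -0.0, 4.4]
ee_pos: [0.4937, 0.2009, 0.0331]
force: [5.6, -0.3, 4.5]
ee_pos: [0.4928, 0.2012, 0.0331]
force: [5.2, -0.4, 4.8]
ee_pos: [0.4919, 0.2015, 0.0331]
force: [5.4, -1.2, 3.9]
```

```bash
for i in 1; do python3 -m pendant '[[[-0.094,0.033,0],0],[[0,0,0],0]]'; python3 -m pendant '[[[-0.094,0.033,0],0],[[0,0,0],0]]';  python3 -m pendant '[[[-0.094,0.033,0],0],[[0,0,0],0]]'; done | grep -E 'ee_pos|force: \['
```

```text
ee_pos: [0.4909, 0.2019, 0.0331]
force: [5.7, -0.6, 4.7]
ee_pos: [0.49, 0.2022, 0.0331]
force: [5.2, -0.3, 4.2]
ee_pos: [0.489, 0.2026, 0.0331]
force: [6.2, -0.7, 4.4]
```

```bash
for i in 1; do python3 -m pendant '[[[-0.094,0.033,0],0],[[0,0,0],0]]'; python3 -m pendant '[[[-0.094,0.033,0],0],[[0,0,0],0]]'; done | grep -E 'ee_pos|force: \['
```

```text
ee_pos: [0.4881, 0.2029, 0.0331]
force: [5.6, -0.1, 4.3]
ee_pos: [0.4872, 0.2032, 0.0331]
force: [5.0, -0.8, 4.4]
```

```bash
for i in 1; do python3 -m pendant '[[[-0.094,0.033,0],0],[[0,0,0],0]]'; python3 -m pendant '[[[-0.094,0.033,0],0],[[0,0,0],0]]'; done | grep -E 'ee_pos|force: \['
```

```text
ee_pos: [0.4862, 0.2035, 0.0331]
force: [7.0, -0.1, 4.8]
ee_pos: [0.4853, 0.2039, 0.0331]
force: [6.0, 0.3, 4.5]
```

```bash
for i in 1; do python3 -m pendant '[[[-0.094,0.033,0],0],[[0,0,0],0]]'; python3 -m pendant '[[[-0.047,0.017,0],0],[[0,0,0],0]]'; done | grep -E 'ee_pos|force: \['
```

```text
ee_pos: [0.4843, 0.2042, 0.0331]
force: [6.2, -1.0, 3.7]
ee_pos: [0.4839, 0.2044, 0.0331]
force: [6.1, -1.0, 3.9]
```

```bash
for i in 1; do python3 -m pendant '[[[-0.094,0.033,0],0],[[0,0,0],0]]'; python3 -m pendant '[[[-0.094,0.033,0],0],[[0,0,0],0]]'; done | grep -E 'ee_pos|force: \['
```

```text
ee_pos: [0.4829, 0.2047, 0.0331]
force: [6.0, -0.5, 4.6]
ee_pos: [0.4826, 0.2049, 0.0331]
force: [10.6, -2.6, 0.6]
```

```bash
for i in 1; do python3 -m pendant '[[[-0.094,0.033,0],0],[[0,0,0],0]]'; done | grep -E 'ee_pos|force: \['
```

```text
ee_pos: [0.4824, 0.2049, 0.0331]
force: [16.9, -3.7, -3.0]
```

Run:
```python
from station import ctrl
from h import *
for n in ("top","scene"):
    c=ctrl.camera(n); cv2.imwrite(f"pics/{n}3.png",c["color"][:,:,::-1]); np.savez(f"{n}3.npz",**c)
a,b=cv2.imread("pics/top3.png")[220:370,130:280],cv2.imread("pics/scene3.png")[70:220,270:420]
cv2.imwrite("pics/both3.png",cv2.resize(np.hstack([a,b]),None,fx=2.6,fy=2.6,interpolation=cv2.INTER_CUBIC))
```

```text
(no output)
```

View pics/both3.png

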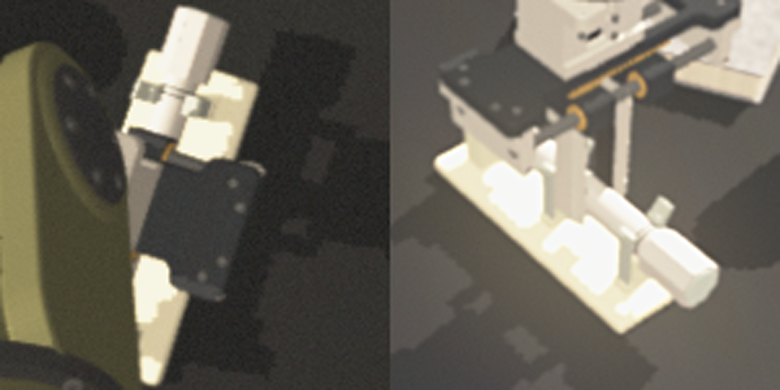

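The torch sits in both clips, and the force rise at tail about -106 mm means it is on the post (about 11 N). I'll ease the push, press down lightly, and hold.

```bash
for i in 1; do python3 -m pendant '[[[0.09,-0.031,0],0],[[0,0,0],0]]'; python3 -m pendant '[[[0,0,-0.05],0],[[0,0,0],0],[[0,0,0],0],[[0,0,0],0]]'; done | grep -E 'ee_pos|eef|force: \['
```

```text
ee_pos: [0.4825, 0.2049, 0.0331]
eef_rot: [3.14, 0.004, 2.804]
force: [10.1, -1.8, 2.2]
ee_pos: [0.4826, 0.2049, 0.0331]
eef_rot: [3.14, 0.004, 2.804]
force: [7.7, -3.2, 7.5]
```

```bash
python3 -m pendant '[[[0,0,0],0],[[0,0,0],0],[[0,0,0],0]]' - 10; python3 -m pendant '[[[0,0,0],0],[[0,0,0],0],[[0,0,0],0],[[0,0,0],0],[[0,0,0],0],[[0,0,0],0]]' 0.5; python3 -m pendant '[[[0,0,0.5],0],[[0,0,1],0],[[0,0,2],0],[[0,0,3],0],[[0,0,3],0],[[0,0,3],0],[[0,0,3],0],[[0,0,1.5],0],[[0,0,0],0]]'
python3 -m pendant '[[[0,-3,0],0],[[0,-3.5,0],0],[[0,-3.5,0],0],[[0,-3.5,0],0],[[0,-3.5,0],0],[[0,-3.5,0],0],[[0,-2,0],0],[[0,0,0],0],[[0,0,0],0]]'
python3 - <<'E'
from station import ctrl
from h import *
for n in ("top","scene"):
    c=ctrl.camera(n); cv2.imwrite(f"pics/{n}4.png",c["color"][:,:,::-1]); np.savez(f"{n}4.npz",**c)
a,b=cv2.imread("pics/top4.png")[220:370,130:280],cv2.imread("pics/scene4.png")[70:220,270:420]
cv2.imwrite("pics/both4.png",cv2.resize(np.hstack([a,b]),None,fx=2.6,fy=2.6,interpolation=cv2.INTER_CUBIC))
E
```

```text
time_s: 17.98
ee_pos: [0.4822, 0.205, 0.0329]
eef_rot: [3.14, 0.003, 2.804]
force: [5.7, -1.2, 8.2]
grip_width: 0.0214
grip_force: 10.0
time_s: 18.48
ee_pos: [0.4806, 0.205, 0.0317]
eef_rot: [-3.141, -0.0, 2.804]
force: [0.4, -1.0, -0.5]
grip_width: 0.0471
grip_force: 0.0
time_s: 19.23
ee_pos: [0.4819, 0.2055, 0.2065]
eef_rot: [3.137, 0.005, 2.804]
force: [-0.5, -0.5, 0.5]
grip_width: 0.0471
grip_force: 0.0
time_s: 19.98
ee_pos: [0.4804, -0.0206, 0.2015]
eef_rot: [-3.142, -0.001, 2.802]
force: [-0.5, 0.6, -0.3]
grip_width: 0.0468
grip_force: 0.0
```

View pics/both4.png

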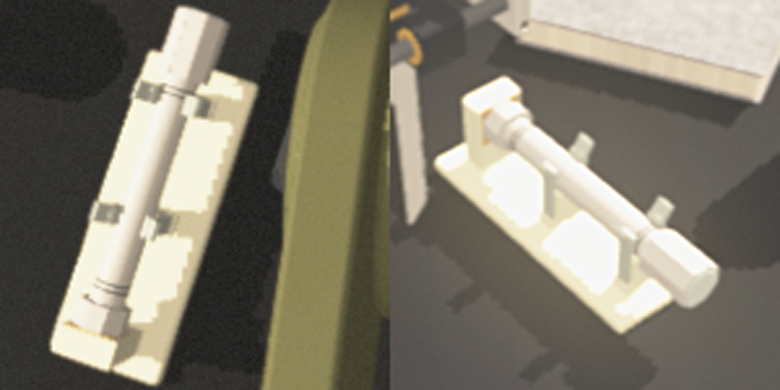

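The torch is in both clips with its tail up against the brass face at scene about (460,118). The lens has not moved since the slide, so I'll hand in.

```bash
python3 -c "
from station import ctrl;print(ctrl.hand_in())"
```

```text
the job is handed in; nothing more can be done
None
```

The torch is clipped into the cradle with its tail against the post, released, and the job is handed in at about 20 s; no verdict came back, and the case and jar were not touched.

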